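Shut the cure box and set the bench timer

TASK

The mended bowl in the clear box has to cure for a quarter of an hour: press the box's lid fully shut to keep the dust off, then set the dial timer to 15 minutes. Bear down on the timer while you turn its dial, so that the timer itself stays put and still faces the same way, and leave the other things where they lie.

Things in the scene. Friction and masses are not known exactly. Their poses are not given: they have to be found in the camera images.
- timer: Free-standing dial timer, loose, 0.3 kg: round white housing 96 mm across, 42 mm high, on four rubber feet (circle of radius 36 mm), with a dial that brings it to 73 mm. Origin: centre of its underside. z up; x points to the zero mark of its scale. Unless borne down on it is too light and spins on its feet with the dial; bearing down with 10 to 20 N holds it
- dial (a joint): Dial, rad: 0 with its pointer at the zero mark, growing as it turns clockwise seen from above; a full turn is 60 minutes, so 15 minutes is 1.571, a quarter turn clockwise of zero. Range 0 to 5.76. Starts with 2 to 6 minutes on it (0.2 to 0.65). Stiff (0.15 N m); stays where it is left, its countdown being too slow to notice here
- dial_grip (a point): Point on the dial's axis in its bar grip, 62 mm over the shelf. x along the bar to the pointer, z up. The dial is a grey skirt 65 mm across, top 49 mm over the shelf, with a black bar across the middle 14 mm wide, 57 mm long, 24 mm high (49 to 73 mm over the shelf). One end of the bar tapers to a nose with a white line on top: the pointer
- zero_mark (a point): Zero mark, a broad dark block on the housing's top ring, 43 mm from the dial's axis, 42 mm over the shelf; it shows whether the timer has turned. The scale round the dial: dark marks every 5 minutes, longer at 15, 30 and 45. The pointer's direction is that of the zero mark turned clockwise by the joint value
- acrylic_box: Clear acrylic box fixed to the shelf, 140 mm (its x) by 126 mm (its y), 56 mm high, walls 4 mm, a mended white bowl (90 mm across, 38 mm high) inside. Origin: centre of its underside. z up; x points to the hinge side, away from the robot; the hinge line is 70 mm along x, 56.5 mm up
- lid (a joint): The box's clear lid, rad: 0 shut, grows as it opens; starts at 0.75 to 1.25. Hinged along the box's y on top of the far wall. Panel 4 mm thick, 140 mm from hinge to front edge, 126 mm wide, top at 60.5 mm when shut; a finger lip 44 mm wide stands 12 mm out in front. Stiff hinge: it stays where it is left, and 1 to 3 N near the front edge moves it
- lid_lip (a point): Top face of the lid's finger lip, at its middle, 146 mm from the hinge; moves with the lid
- awl: Bystander: awl with a black plastic handle, lying, 155 mm long, 33 mm thick, x axis towards its spike. Origin at mid-length on the shelf
- vice_grip: Bystander: steel locking pliers, lying flat, 200 mm long, 60 mm wide, 16 mm high. Origin near mid-length on the shelf
- syringe: Bystander: twin-barrel adhesive syringe, lying, 160 mm long, 66 mm wide at its flange, 21 mm high. Origin near mid-length on the shelf
- shelf: The slate-grey laminate shelf everything stands on, top at z = 0. A shut aluminium case, fixed, 320 by 230 mm and 100 mm high, stands on it well to the left of the work; nothing else on it comes into the way
There are look-alikes about, which are no part of the job. Several things have the shape of the acrylic_box; the one meant has the colours described above.

How it is judged (in metres and radians):
On the way, in this order (a step that is already met when the one before it is completed fails the run):
1. the box's lid is pressed fully shut, before the dial is turned (value of joint lid below 0.04 rad and value of joint dial below 0.85 rad), for 0.2 s.
2. the timer is borne down on while its dial is on the way to 15 minutes (value of joint dial between 0.9 and 1.5 rad and contact force between timer and shelf above 6 N), for 0.1 s.
At the end, for the whole second after the job is handed in: The lid is shut (within 0.04 rad, under 6 mm at its lip), the dial shows 15 minutes to within 1 minute, and the timer stands level and at rest, its zero mark and its foot both within 10 mm of where they started (value of joint lid below 0.04 rad and value of joint dial between 1.466 and 1.676 rad and distance of each of zero_mark, timer from where it was at the start of the episode below 0.01 m and angle between timer's own z axis and vertical below 0.05 rad and linear speed of timer below 0.02 m/s and velocity of joint dial below 0.05 rad/s); the robot touches nothing.
It fails at once if the timer spins or is shoved: its zero mark gets more than 25 mm from its start (distance of zero_mark from where it was at the start of the episode above 0.025 m).
It fails at once if the awl, the vice grip or the syringe is moved by more than 20 mm (distance of any of awl, vice_grip, syringe from where it was at the start of the episode above 0.02 m).
It also fails if it takes over 54 s, if anything falls off the work surface, if the arm or the gripper's body presses on something with over 40 N, if the wrist force passes 120 N, or if a joint passes its speed limit or range.

ROBOT

A 6-joint arm with a two-finger parallel gripper is mounted at the origin on the work surface. World frame = base frame: x ahead of the robot, y to its left, z up, the work surface at z = 0. Lengths are in m, angles in degrees, forces in N, time in s.
With the tool pointing down it reaches from about 0.325 to 0.875 m from the base axis. Payload 4.4 kg.
Tool frame: the origin (TCP) lies at the very end of the fingers, on their centre line; the grasp point (between the pads) lies grasp_offset behind it (grasp_offset is the distance from the TCP to the grasp point, in m); z points along the fingers, y is the line along which they close (so a half turn about z gives the same grasp; the last joint's range is limited). The gripper opens to 85 mm and grips with 20 to 120 N. Pads are 22 mm wide; open, the fingers measure 114 mm over their backs; the gripper's body (76 mm by 85 mm) begins 54 mm behind the grasp point. The pads swing forward as they close: fully open they stand 13 mm farther back than shut.
Start: joints at [-72.049, 11.837, 88.321, -0, 79.842, -8.623], TCP at [0.257, -0.514, 0.231] pointing down, gripper open.
Joint ranges: [-156.59, 156.59], [-49.26, 127.26], [12.9, 141.05], [-63.56, 243.56], [4.71, 150.69], [-161.64, 161.64]. Speed limits (degrees/s): [159.86, 159.86, 180, 180, 180, 180].

INTERFACE

Orientations are given as a 3x3 rotation matrix whose columns are the frame's x, y, z axes.
In Python, from bench import state, grab_frame, camera_params, sign_off, grasp_offset gives the robot as it stands. The module is installed in compiled form; this text tells all that it offers.
- The arm moves only by the shell command python3 -m jog 'ROWS' [FORCE]. ROWS is JSON, a list of rows, each an object of numbers: "x", "y", "z": the shift along the tool's x, y, z in m; "rx", "ry", "rz": the turn, a rotation vector about the tool's x, y, z in rad; "grip": the gripper's target within -1 to 1 (fully open at 1, half-way at 0, shut at -1). In form: [{"x": .., "y": .., "z": .., "rx": .., "ry": .., "rz": .., "grip": ..}, ...]. A call has 1 to 12 rows; each row shifts and turns the commanded pose from where the row before left it, along the tool's axes as they then stand; what a row does not reach is not made up. A row lasts 1/8 s, in which the tool goes at most 62.5 mm and 10.7 degrees, less where a joint would pass 70% of its speed; a pose out of reach is approached as far as the arm can. A call with a gripper value outside its range is refused whole. The fingers move at their own pace and stop on an object; FORCE is the grip in N (left out, the last holds). Time passes only in rows, so rows that do not move let the fingers close. It gives the time, the measured TCP pose, the force, the opening and the grip force at its end, in the units of the state.
- state(): the state, without advancing time (a new reading comes with each control period).
- grab_frame(name): name is "scene" or "top" or "wrist"; returns the picture (384x512x3 uint8, red, green, blue); there is no depth.
- camera_params(name): a dict with "fovy" (degrees; the focal length in pixels is half the picture's height over the tangent of half this angle, whatever the lens; pixels are square), "cx", "cy" (the principal point, pixels), "R" (3x3) and "t" (3): a world point X has camera coordinates R X + t. Camera axes: x right, y down, z forward; pixel columns grow to the right and rows downward; lengths in m; the calibration is good to about 2 mm. A picture is of the moment at which its call begins: read the wrist's pose just before it. camera_params takes no time and is no camera call; for the wrist camera it gives the pose at the moment of the call.
- sign_off(): hands the job in; it is judged then, once.
The state is a dict: "t": time; "joint_positions": joint angles; "qd": joint speeds; "tau": joint torques, N m; "eef_pos": TCP position; "eef_rot": TCP orientation; "force": force on the tool from outside, world axes, zero at the start; "ft_torque": the same for the moment, N m; "grip_width": finger opening in m; "gripper_force": force on a finger pad.
Only numpy, scipy, OpenCV 4.12 (cv2) and the standard library are available. Lean on these libraries where they do the work, as an engineer would, in place of code of your own. Each camera call takes 0.05 s, during which the arm holds its last target. There are 200 camera calls.

## Working session

There is one attempt and no reset: what is moved stays moved. The work goes in short steps, Python scripts to look and compute and a shell command to move; the robot and the scene stay as the last step left them, time stands still between calls to the robot, and variables do not carry over. Pictures are saved under pics/ and viewed, at most 10 in all, crops included, and the job is handed in when it is done.

```bash
mkdir -p pics
cat > h.py <<'E'
import numpy as np, cv2
from bench import *
def ray(name,u,v,z,p=None):
    p=p or camera_params(name); f=192/np.tan(np.radians(p["fovy"])/2)
    R=np.array(p["R"]);t=np.array(p["t"]); c=-R.T@t
    d=R.T@np.array([(u-p["cx"])/f,(v-p["cy"])/f,1]); return c+d*(z-c[2])/d[2]
def proj(name,X,p=None):
    p=p or camera_params(name); f=192/np.tan(np.radians(p["fovy"])/2)
    q=np.array(p["R"])@np.array(X)+np.array(p["t"]); return q[:2]/q[2]*f+[p["cx"],p["cy"]]
def save(name,fn,crop=None,s=1):
    im=grab_frame(name)[:,:,::-1]
    cv2.imwrite("pics/raw_"+fn,im)
    if crop: a,b,c,d=crop; im=im[b:d,a:c]
    cv2.imwrite("pics/"+fn,cv2.resize(np.ascontiguousarray(im),None,fx=s,fy=s,interpolation=cv2.INTER_CUBIC))
E
python3 - <<'E'
from h import *
save("top","top1.png",s=1.5);save("scene","scene1.png",s=1.5)
s=state();print(s["t"],s["eef_pos"],s["eef_rot"],grasp_offset)
for n in("top","scene"):
    p=camera_params(n);print(n,p["fovy"],-np.array(p["R"]).T@p["t"])
E
```

```text
0.1 [ 0.25698489 -0.51357327  0.23020759] [[ 8.94375711e-01  4.47316057e-01 -6.58403518e-04]
 [ 4.47316422e-01 -8.94373428e-01  2.04674054e-03]
 [ 3.26681296e-04 -2.12506973e-03 -9.99997689e-01]] 0.0187
top 56.89014374241148 [ 0.46097287 -0.01930129  1.22257219]
scene 48.67090709874276 [ 1.37429612 -0.3242561   1.29032566]
```

View pics/top1.png

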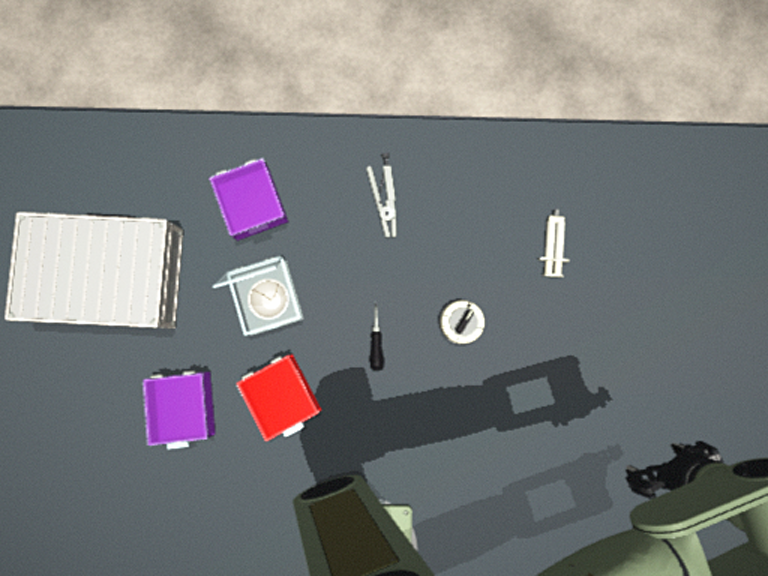

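View pics/scene1.png

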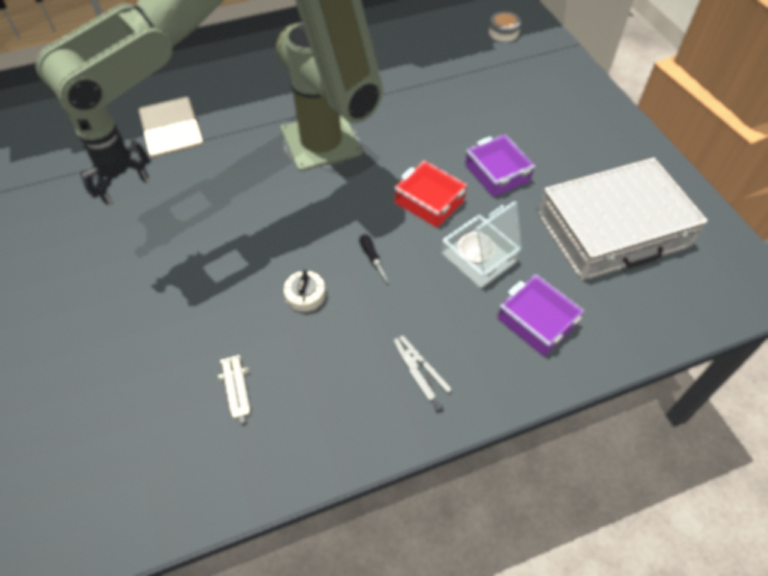

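Look-alikes for the box: two purple boxes, top picture (248,198) and (180,410), and a red one at (278,398). The clear one with the white bowl is at (265,297). The timer is the only one, at (462,321). I'll check these choices in close crops.

Run:
```python
from h import *
a=cv2.imread("pics/raw_top1.png");b=cv2.imread("pics/raw_scene1.png")
f=lambda im,x,y,w,h,s:cv2.resize(np.ascontiguousarray(im[y:y+h,x:x+w]),None,fx=s,fy=s,interpolation=cv2.INTER_CUBIC)
# each 400x300
c=np.vstack([np.hstack([f(a,135,162,80,60,5),f(a,278,184,60,60,5),]),
 np.hstack([f(b,285,130,80,60,5),f(b,175,165,60,60,5)])])
cv2.imwrite("pics/c1.png",c);print(c.shape)
```

```text
(600, 700, 3)
```

View pics/c1.png

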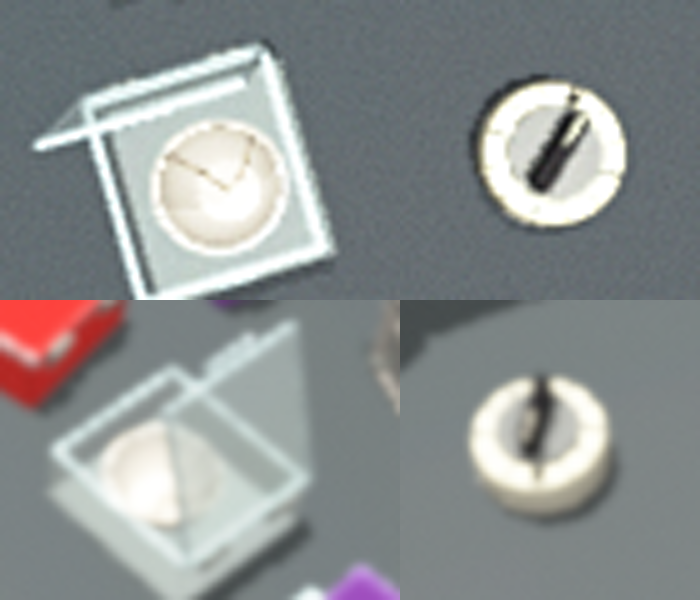

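Run:
```python
from h import *
P=lambda u,v:(u/5+135,v/5+162)
print("box corners z=.056")
C=[ray("top",*P(*q),.056) for q in [(88,105),(262,48),(330,250),(145,297)]]
for i in range(4): print(C[i].round(4),np.linalg.norm(C[i]-C[i-1]).round(4))
c=np.mean(C,0);ax=C[0]+C[1]-C[2]-C[3];yaw=np.arctan2(ax[1],ax[0])
w=C[0]+C[3]-C[1]-C[2];yaw2=np.arctan2(w[1],w[0])-np.pi/2
print("c",c,np.degrees([yaw,yaw2]))
h=c+0.07*np.array([np.cos(yaw),np.sin(yaw),0]); h[2]=.0565
# lid angle: front edge ends
for th in np.arange(.7,1.3,.1):
    r=[]
    for s in(1,-1):
        X=h+.14*np.cos(th)*np.array([-np.cos(yaw),-np.sin(yaw),0])+s*.063*np.array([-np.sin(yaw),np.cos(yaw),0])+[0,0,.14*np.sin(th)]
        u=proj("top",X);r+=list(((u-[135,162])*5).round())
        u=proj("scene",X);r+=list(((u-[285,130])*5+[0,300]).round())
    print(th.round(2),r)
T=lambda u,v:((u-400)/5+278,v/5+184)
for n,u,v,z in[("rimc",554,153,.042),("zero",573,96,.042),("barback",540,187,.073),("nose",581,118,.073)]:print(n,ray("top",*T(u,v),z).round(4))
S=lambda u,v:((u-400)/5+175,(v-300)/5+165)
for n,u,v,z in[("rimc",540,439,.042),("zero",540,470,.042)]:print("sc",n,ray("scene",*S(u,v),z).round(4))
```

```text
box corners z=.056
[0.5952 0.3188 0.056 ] 0.133
[0.6358 0.2053 0.056 ] 0.1205
[0.5029 0.1555 0.056 ] 0.142
[0.4694 0.2755 0.056 ] 0.1246
c [0.55081227 0.23877439 0.056     ] [19.77207876 17.60662583]
0.7 [np.float64(93.0), np.float64(253.0), np.float64(214.0), np.float64(310.0), np.float64(291.0), np.float64(187.0), np.float64(89.0), np.float64(398.0)]
0.8 [np.float64(83.0), np.float64(237.0), np.float64(225.0), np.float64(308.0), np.float64(283.0), np.float64(171.0), np.float64(100.0), np.float64(397.0)]
0.9 [np.float64(73.0), np.float64(220.0), np.float64(238.0), np.float64(307.0), np.float64(275.0), np.float64(153.0), np.float64(112.0), np.float64(397.0)]
1.0 [np.float64(64.0), np.float64(201.0), np.float64(252.0), np.float64(308.0), np.float64(267.0), np.float64(134.0), np.float64(125.0), np.float64(399.0)]
1.1 [np.float64(54.0), np.float64(181.0), np.float64(266.0), np.float64(311.0), np.float64(259.0), np.float64(113.0), np.float64(139.0), np.float64(403.0)]
1.2 [np.float64(45.0), np.float64(159.0), np.float64(281.0), np.float64(316.0), np.float64(250.0), np.float64(91.0), np.float64(153.0), np.float64(408.0)]
1.3 [np.float64(36.0), np.float64(137.0), np.float64(296.0), np.float64(323.0), np.float64(242.0), np.float64(69.0), np.float64(168.0), np.float64(415.0)]
rimc [ 0.5026 -0.2013  0.042 ]
zero [ 0.5409 -0.2137  0.042 ]
barback [ 0.4793 -0.1877  0.073 ]
nose [ 0.5246 -0.2139  0.073 ]
sc rimc [ 0.5131 -0.202   0.042 ]
sc zero [ 0.5384 -0.2097  0.042 ]
```

```bash
python3 -m jog '[{"rz":-0.179,"grip":-1},{"rz":-0.179,"grip":-1},{"rz":-0.179,"grip":-1},{"rz":-0.179,"grip":-1},{"rz":-0.179,"grip":-1},{"rz":-0.179,"grip":-1},{"rz":-0.179,"grip":-1},{"rz":-0.179,"grip":-1},{"z":-0.035,"grip":-1},{"z":-0.035,"grip":-1}]' 40
python3 -m jog '[{"x":0.04,"y":0.04},{"x":0.04,"y":0.04},{"x":0.04,"y":0.04},{"x":0.04,"y":0.04},{"x":0.04,"y":0.04},{"x":0.04,"y":0.04},{"x":0.04,"y":0.04},{"x":0.04,"y":0.04},{"x":0.04,"y":0.04},{"x":0.04,"y":0.04},{"x":0.04,"y":0.04},{"x":0.04,"y":0.04}]'
cat >> h.py <<'E'
BY=np.radians(18.7);BX=np.array([np.cos(BY),np.sin(BY),0]);BL=np.array([-np.sin(BY),np.cos(BY),0])
H=np.array([.617,.261,0])
def box():
    s=state();p=np.array(s["eef_pos"]);R=np.array(s["eef_rot"])
    print("t",s["t"],"u,l,z",((p-H)@BX).round(4),((p-H)@BL).round(4),p[2].round(4),"yaw",np.degrees(np.arctan2(R[1,0],R[0,0])).round(2),"F",np.round(s["force"],1),"grip",round(s["grip_width"],4))
E
python3 -c "from h import *;box()"
```

```text
t 0.1 u,l,z -0.5893 -0.6183 0.2302 yaw 26.57 F [-0.6  0.1 -0.1] grip 0.0856invalid input
invalid input
```

```bash
python3 -m jog '[{"x":0,"y":0,"z":0,"rx":0,"ry":0,"rz":-0.179,"grip":-1},{"x":0,"y":0,"z":0,"rx":0,"ry":0,"rz":-0.179,"grip":-1},{"x":0,"y":0,"z":0,"rx":0,"ry":0,"rz":-0.179,"grip":-1},{"x":0,"y":0,"z":0,"rx":0,"ry":0,"rz":-0.179,"grip":-1},{"x":0,"y":0,"z":0,"rx":0,"ry":0,"rz":-0.179,"grip":-1},{"x":0,"y":0,"z":0,"rx":0,"ry":0,"rz":-0.179,"grip":-1},{"x":0,"y":0,"z":0,"rx":0,"ry":0,"rz":-0.179,"grip":-1},{"x":0,"y":0,"z":0,"rx":0,"ry":0,"rz":-0.179,"grip":-1},{"x":0,"y":0,"z":-0.035,"rx":0,"ry":0,"rz":0,"grip":-1},{"x":0,"y":0,"z":-0.035,"rx":0,"ry":0,"rz":0,"grip":-1}]' 40
python3 -c "from h import *;box()"
```

```text
t: 1.35
eef_pos: [0.257, -0.5135, 0.3007]
eef_rot: [[-0.319, 0.948, -0.001], [0.948, 0.319, 0.003], [0.003, 0.0, -1.0]]
force: [-0.7, 0.8, -0.2]
grip_width: -0.0004
gripper_force: 0.0
t 1.35 u,l,z -0.5894 -0.6182 0.3007 yaw 108.62 F [-0.7  0.8 -0.2] grip -0.0004
```

```bash
python3 -m jog '[{"x":0.04,"y":0.04,"z":0,"rx":0,"ry":0,"rz":0,"grip":-1},{"x":0.04,"y":0.04,"z":0,"rx":0,"ry":0,"rz":0,"grip":-1},{"x":0.04,"y":0.04,"z":0,"rx":0,"ry":0,"rz":0,"grip":-1},{"x":0.04,"y":0.04,"z":0,"rx":0,"ry":0,"rz":0,"grip":-1},{"x":0.04,"y":0.04,"z":0,"rx":0,"ry":0,"rz":0,"grip":-1},{"x":0.04,"y":0.04,"z":0,"rx":0,"ry":0,"rz":0,"grip":-1},{"x":0.04,"y":0.04,"z":0,"rx":0,"ry":0,"rz":0,"grip":-1},{"x":0.04,"y":0.04,"z":0,"rx":0,"ry":0,"rz":0,"grip":-1},{"x":0.04,"y":0.04,"z":0,"rx":0,"ry":0,"rz":0,"grip":-1},{"x":0.04,"y":0.04,"z":0,"rx":0,"ry":0,"rz":0,"grip":-1},{"x":0.04,"y":0.04,"z":0,"rx":0,"ry":0,"rz":0,"grip":-1},{"x":0.04,"y":0.04,"z":0,"rx":0,"ry":0,"rz":0,"grip":-1}]'
python3 -c "from h import *;box()"
```

```text
t: 2.85
eef_pos: [0.5591, 0.0957, 0.3008]
eef_rot: [[-0.32, 0.948, -0.001], [0.948, 0.32, -0.0], [-0.0, -0.001, -1.0]]
force: [0.4, -0.3, 1.3]
grip_width: 0.0003
gripper_force: 0.0
t 2.85 u,l,z -0.1078 -0.138 0.3008 yaw 108.63 F [ 0.4 -0.3  1.3] grip 0.0003
```

```bash
python3 -m jog '[{"x":0.023,"y":0.04,"z":0,"rx":0,"ry":0,"rz":0,"grip":-1},{"x":0.023,"y":0.04,"z":0,"rx":0,"ry":0,"rz":0,"grip":-1},{"x":0.023,"y":0.04,"z":0,"rx":0,"ry":0,"rz":0,"grip":-1},{"x":0.023,"y":0.038,"z":0,"rx":0,"ry":0,"rz":0,"grip":-1},{"x":0.023,"y":0,"z":0,"rx":0,"ry":0,"rz":0,"grip":-1},{"x":0.023,"y":0,"z":0,"rx":0,"ry":0,"rz":0,"grip":-1},{"x":0,"y":0,"z":0.04,"rx":0,"ry":0,"rz":0,"grip":-1},{"x":0,"y":0,"z":0.04,"rx":0,"ry":0,"rz":0,"grip":-1},{"x":0,"y":0,"z":0.04,"rx":0,"ry":0,"rz":0,"grip":-1},{"x":0,"y":0,"z":0,"rx":0,"ry":0,"rz":0,"grip":-1}]'
python3 - <<'E'
from h import *
box(); save("scene","sc2.png",(250,90,400,210),5)
E
```

```text
t: 4.1
eef_pos: [0.6604, 0.2744, 0.177]
eef_rot: [[-0.319, 0.948, -0.009], [0.948, 0.319, -0.003], [0.0, -0.01, -1.0]]
force: [-0.6, -0.8, -0.8]
grip_width: 0.0
gripper_force: 0.0
t 4.1 u,l,z 0.0454 -0.0012 0.177 yaw 108.63 F [-0.6 -0.8 -0.8] grip 0.0
```

View pics/sc2.png

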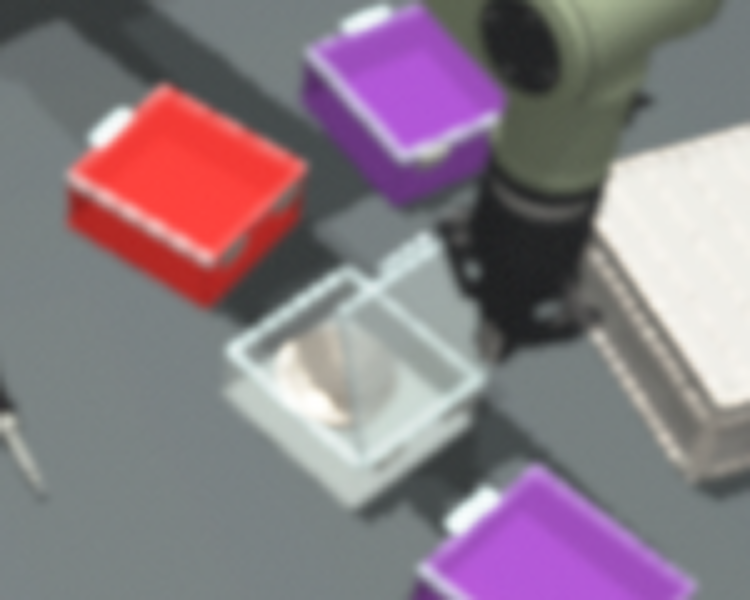

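```bash
python3 -m jog '[{"x":0,"y":-0.03,"z":0,"rx":0,"ry":0,"rz":0,"grip":-1},{"x":0,"y":-0.025,"z":0,"rx":0,"ry":0,"rz":0,"grip":-1},{"x":0,"y":-0.014,"z":0,"rx":0,"ry":0,"rz":0,"grip":-1},{"x":0,"y":-0.013,"z":0.006,"rx":0,"ry":0,"rz":0,"grip":-1},{"x":0,"y":-0.013,"z":0.006,"rx":0,"ry":0,"rz":0,"grip":-1},{"x":0,"y":-0.01,"z":0.0075,"rx":0,"ry":0,"rz":0,"grip":-1},{"x":0,"y":-0.01,"z":0.0075,"rx":0,"ry":0,"rz":0,"grip":-1}]'
python3 -c "from h import *;box()"
```

```text
t: 5.03
eef_pos: [0.5563, 0.2386, 0.1562]
eef_rot: [[-0.319, 0.948, 0.004], [0.948, 0.319, 0.001], [-0.0, 0.004, -1.0]]
force: [-0.0, -1.3, 1.6]
grip_width: -0.0001
gripper_force: 0.4
t 5.025 u,l,z -0.0647 -0.0017 0.1562 yaw 108.62 F [-0.  -1.3  1.6] grip -0.0001
```

```bash
python3 -m jog '[{"x":0,"y":-0.009,"z":0.009,"rx":0,"ry":0,"rz":0,"grip":-1},{"x":0,"y":-0.009,"z":0.01,"rx":0,"ry":0,"rz":0,"grip":-1},{"x":0,"y":-0.006,"z":0.011,"rx":0,"ry":0,"rz":0,"grip":-1},{"x":0,"y":-0.006,"z":0.011,"rx":0,"ry":0,"rz":0,"grip":-1},{"x":0,"y":-0.004,"z":0.012,"rx":0,"ry":0,"rz":0,"grip":-1},{"x":0,"y":-0.004,"z":0.012,"rx":0,"ry":0,"rz":0,"grip":-1},{"x":0,"y":-0.002,"z":0.012,"rx":0,"ry":0,"rz":0,"grip":-1},{"x":0,"y":-0.002,"z":0.01,"rx":0,"ry":0,"rz":0,"grip":-1},{"x":0,"y":0,"z":0.003,"rx":0,"ry":0,"rz":0,"grip":-1},{"x":0,"y":0,"z":0,"rx":0,"ry":0,"rz":0,"grip":-1}]'
python3 -c "from h import *;box()"
```

```text
t: 6.28
eef_pos: [0.5157, 0.225, 0.064]
eef_rot: [[-0.319, 0.948, -0.0], [0.948, 0.319, -0.0], [0.0, -0.0, -1.0]]
force: [0.5, -0.3, 0.2]
grip_width: 0.0
gripper_force: 0.0
t 6.275 u,l,z -0.1075 -0.0017 0.064 yaw 108.62 F [ 0.5 -0.3  0.2] grip 0.0
```

```bash
python3 -m jog '[{"x":0,"y":0,"z":0.002,"rx":0,"ry":0,"rz":0,"grip":-1},{"x":0,"y":0,"z":0.002,"rx":0,"ry":0,"rz":0,"grip":-1},{"x":0,"y":0,"z":0,"rx":0,"ry":0,"rz":0,"grip":-1},{"x":0,"y":0,"z":0,"rx":0,"ry":0,"rz":0,"grip":-1}]'
python3 -c "from h import *;box()"
```

```text
t: 6.78
eef_pos: [0.5161, 0.2251, 0.0606]
eef_rot: [[-0.319, 0.948, 0.001], [0.948, 0.319, 0.0], [-0.0, 0.001, -1.0]]
force: [0.2, 0.0, 0.8]
grip_width: 0.0001
gripper_force: 0.4
t 6.775 u,l,z -0.1071 -0.0017 0.0606 yaw 108.62 F [0.2 0.  0.8] grip 0.0001
```

```bash
python3 -m jog '[{"x":0,"y":0,"z":0.0015,"rx":0,"ry":0,"rz":0,"grip":-1},{"x":0,"y":0,"z":0.0015,"rx":0,"ry":0,"rz":0,"grip":-1},{"x":0,"y":0,"z":0,"rx":0,"ry":0,"rz":0,"grip":-1},{"x":0,"y":0,"z":0,"rx":0,"ry":0,"rz":0,"grip":-1}]'
python3 - <<'E'
from h import *
box(); save("scene","sc3.png",(250,90,400,210),5)
E
```

```text
t: 7.28
eef_pos: [0.5162, 0.2251, 0.0603]
eef_rot: [[-0.32, 0.948, 0.001], [0.948, 0.32, -0.0], [-0.0, 0.001, -1.0]]
force: [-5.5, -1.7, 17.4]
grip_width: 0.0001
gripper_force: 8.4
t 7.275 u,l,z -0.1069 -0.0017 0.0603 yaw 108.64 F [-5.5 -1.7 17.4] grip 0.0001
```

View pics/sc3.png

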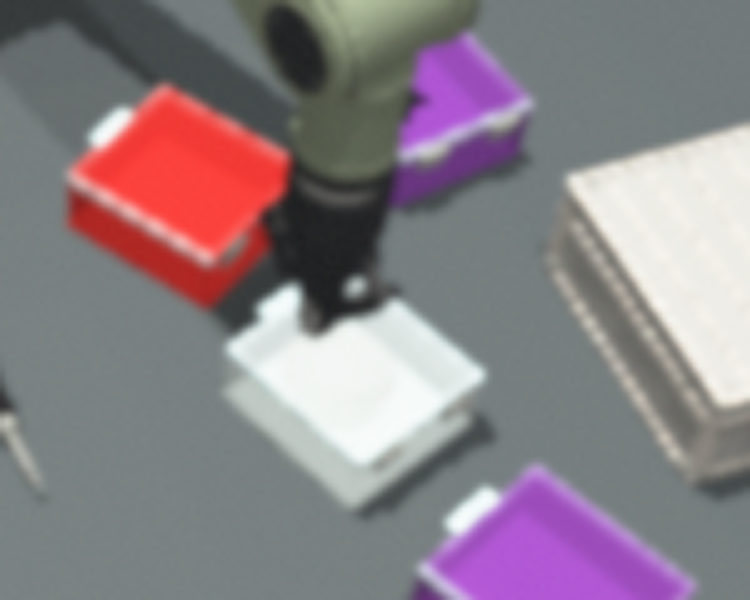

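The lid is shut: 17 N of reaction at z = 60.3 mm, its shut height. Next I'll lift off and go over the timer.

```bash
python3 -m jog '[{"x":0,"y":0,"z":-0.05,"rx":0,"ry":0,"rz":0,"grip":-1},{"x":0,"y":0,"z":-0.05,"rx":0,"ry":0,"rz":0,"grip":-1},{"x":0,"y":0,"z":-0.05,"rx":0,"ry":0,"rz":0,"grip":-1},{"x":-0.05,"y":-0.0185,"z":0,"rx":0,"ry":0,"rz":0,"grip":-1},{"x":-0.05,"y":-0.0185,"z":0,"rx":0,"ry":0,"rz":0,"grip":-1},{"x":-0.05,"y":-0.0185,"z":0,"rx":0,"ry":0,"rz":0,"grip":0.3},{"x":-0.05,"y":-0.0185,"z":0,"rx":0,"ry":0,"rz":0,"grip":0.3},{"x":-0.05,"y":-0.0185,"z":0,"rx":0,"ry":0,"rz":0,"grip":0.3},{"x":-0.05,"y":-0.0185,"z":0,"rx":0,"ry":0,"rz":0,"grip":0.3},{"x":-0.05,"y":-0.0185,"z":0,"rx":0,"ry":0,"rz":0,"grip":0.3},{"x":-0.05,"y":-0.0185,"z":0,"rx":0,"ry":0,"rz":0,"grip":0.3}]'
python3 -m jog '[{"x":0,"y":0,"z":0,"rx":0,"ry":0,"rz":-0.18,"grip":0.3},{"x":0,"y":0,"z":0,"rx":0,"ry":0,"rz":-0.18,"grip":0.3},{"x":0,"y":0,"z":0,"rx":0,"ry":0,"rz":-0.18,"grip":0.3},{"x":0,"y":0,"z":0,"rx":0,"ry":0,"rz":-0.18,"grip":0.3},{"x":0,"y":0,"z":0,"rx":0,"ry":0,"rz":0,"grip":0.3}]'
python3 - <<'E'
from h import *
import json
p=camera_params("wrist");box();save("wrist","w1.png",s=1.5)
json.dump({k:np.array(v).tolist() for k,v in p.items()},open("w1.json","w"))
print(state()["eef_pos"],-np.array(p["R"]).T@p["t"],proj("wrist",[.5026,-.2013,.073],p)*1.5)
E
```

```text
t: 8.7
eef_pos: [0.5026, -0.2028, 0.2071]
eef_rot: [[-0.319, 0.948, -0.0], [0.948, 0.319, 0.0], [0.001, -0.0, -1.0]]
force: [0.2, -0.2, 0.9]
grip_width: 0.0555
gripper_force: 0.0
t: 9.32
eef_pos: [0.5028, -0.2012, 0.2069]
eef_rot: [[-0.864, 0.504, -0.001], [0.504, 0.864, 0.0], [0.001, 0.0, -1.0]]
force: [0.7, -0.3, 1.0]
grip_width: 0.0556
gripper_force: 0.0
t 9.325 u,l,z -0.2563 -0.4012 0.2069 yaw 149.75 F [ 0.7 -0.3  1. ] grip 0.0556
[ 0.5028838  -0.20115736  0.20698614] [ 0.44471021 -0.16699433  0.3479321 ] [376.19316208 271.14459823]
```

View pics/w1.png

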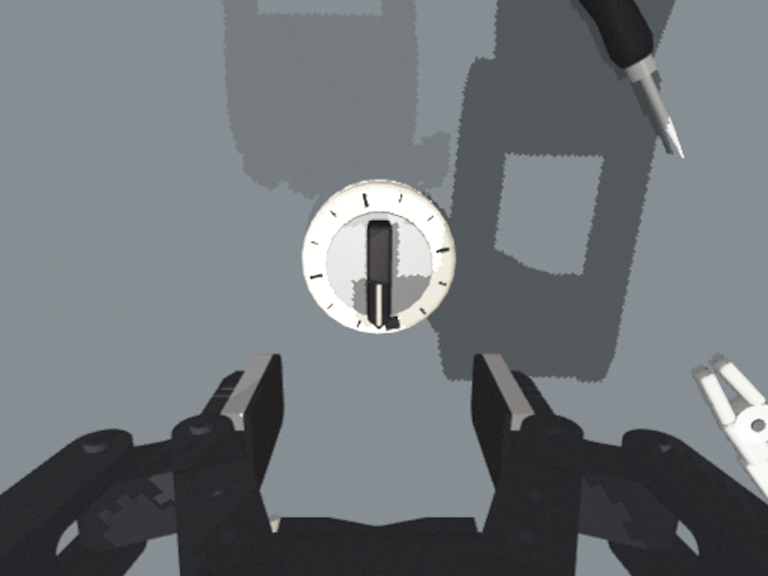

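Run:
```python
from h import *
import json
p=json.load(open("w1.json"))
r=lambda u,v,z:ray("wrist",u/1.5,v/1.5,z,p)
b=r(380,221,.073);n=r(379,327,.071)
m0,m30,m15,m45=r(392,322,.042),r(365,200,.042),r(316,277,.042),r(442,250,.042)
rim=[r(302,256,.042),r(456,256,.042),r(379,181,.042),r(379,333,.042)]
a=lambda v:np.degrees(np.arctan2(v[1],v[0])).round(1)
print("bar len",np.linalg.norm(n-b),"c",(b+n)/2,"yaw",a(n-b))
print("zero",m0,"c",(m15+m45)/2,np.mean(rim,0),"rim d",np.linalg.norm(rim[0]-rim[1]),"yaw0",a(m0-m30),a(m45-m15)+90, a(m0-np.mean(rim,0)))
```

```text
bar len 0.06079069451671864 c [ 0.50595334 -0.20115872  0.072     ] yaw -30.7
zero [ 0.54245611 -0.2131614   0.042     ] c [ 0.50577337 -0.20155347  0.042     ] [ 0.50292396 -0.19957638  0.042     ] rim d 0.09319501455428447 yaw0 -18.0 162.1 -19.0
```

```bash
python3 -m jog '[{"x":-0.001,"y":0.0015,"z":0.04,"rx":0,"ry":0,"rz":0.008,"grip":0.3},{"x":0,"y":0,"z":0.04,"rx":0,"ry":0,"rz":0,"grip":0.3},{"x":0,"y":0,"z":0.04,"rx":0,"ry":0,"rz":0,"grip":0.3},{"x":0,"y":0,"z":0.02,"rx":0,"ry":0,"rz":0,"grip":0.3},{"x":0,"y":0,"z":0.012,"rx":0,"ry":0,"rz":0,"grip":0.3},{"x":0,"y":0,"z":0,"rx":0,"ry":0,"rz":0,"grip":0.3},{"x":0,"y":0,"z":0,"rx":0,"ry":0,"rz":0,"grip":-0.3},{"x":0,"y":0,"z":0,"rx":0,"ry":0,"rz":0,"grip":-0.6},{"x":0,"y":0,"z":0,"rx":0,"ry":0,"rz":0,"grip":-1},{"x":0,"y":0,"z":0,"rx":0,"ry":0,"rz":0,"grip":-1},{"x":0,"y":0,"z":0,"rx":0,"ry":0,"rz":0,"grip":-1}]' 50
```

```text
t: 10.75
eef_pos: [0.5055, -0.2014, 0.0565]
eef_rot: [[-0.861, 0.509, 0.002], [0.509, 0.861, -0.002], [-0.002, -0.001, -1.0]]
force: [-1.1, -2.5, 5.2]
grip_width: 0.0127
gripper_force: 51.8
```

```bash
python3 -m jog '[{"x":0,"y":0,"z":0.001,"rx":0,"ry":0,"rz":0,"grip":-1},{"x":0,"y":0,"z":0.001,"rx":0,"ry":0,"rz":0,"grip":-1},{"x":0,"y":0,"z":0,"rx":0,"ry":0,"rz":0,"grip":-1},{"x":0,"y":0,"z":0,"rx":0,"ry":0,"rz":0,"grip":-1}]'; python3 -c "
from h import *
s=state();print(s['force'],s['ft_torque'])"
```

```text
t: 11.25
eef_pos: [0.5056, -0.2015, 0.0564]
eef_rot: [[-0.861, 0.509, 0.001], [0.509, 0.861, -0.002], [-0.002, -0.001, -1.0]]
force: [-5.0, 0.8, 18.2]
grip_width: 0.0129
gripper_force: 53.5
[-4.95400322  0.78858836 18.207542  ] [0.24403888 0.99641911 0.03392095]
```

```bash
python3 -m jog '[{"x":0,"y":0,"z":0,"rx":0,"ry":0,"rz":0.08,"grip":-1},{"x":0,"y":0,"z":0,"rx":0,"ry":0,"rz":0.08,"grip":-1},{"x":0,"y":0,"z":0,"rx":0,"ry":0,"rz":0.08,"grip":-1},{"x":0,"y":0,"z":0,"rx":0,"ry":0,"rz":0.08,"grip":-1},{"x":0,"y":0,"z":0,"rx":0,"ry":0,"rz":0.08,"grip":-1}]'
python3 - <<'E'
from h import *
s=state();print(s['force'],s['ft_torque']);p=camera_params("wrist");print(proj("wrist",[.5424,-.2132,.042],p)*1.5,proj("wrist",[.5045,-.2005,.073],p)*1.5);box()
save("wrist","w2.png",s=1.5)
E
```

```text
t: 11.88
eef_pos: [0.5056, -0.2015, 0.0564]
eef_rot: [[-0.593, 0.805, 0.001], [0.805, 0.593, -0.002], [-0.002, -0.0, -1.0]]
force: [-5.1, 0.4, 17.0]
grip_width: 0.0124
gripper_force: 53.4
[-5.06099487  0.42229561 16.95450592] [0.19162164 1.01034766 0.12553915]
[442.71255884 443.70318541] [374.95566113 401.13612174]
t 11.875 u,l,z -0.2538 -0.4024 0.0564 yaw 126.39 F [-5.1  0.4 17. ] grip 0.0124
```

View pics/w2.png

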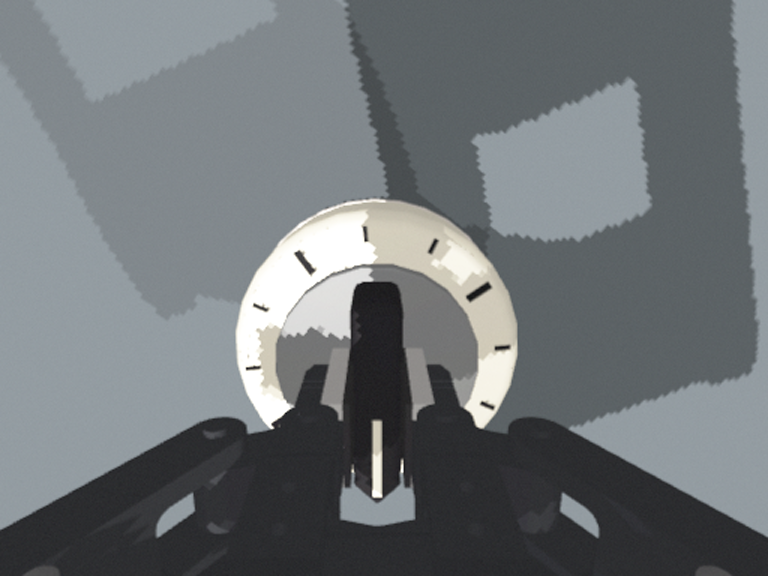

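Run:
```python
from h import *
import json
q=json.load(open("w1.json"));p=camera_params("wrist")
a=lambda v:np.degrees(np.arctan2(v[1],v[0])).round(1)
r=lambda u,v:ray("wrist",u/1.5,v/1.5,.042,p); r0=lambda u,v:ray("wrist",u/1.5,v/1.5,.042,q)
print("before",r0(365,200),r0(442,250),a(r0(442,250)-r0(365,200)));print("now",r(305,262),r(479,291),a(r(479,291)-r(305,262)))
```

```text
before [ 0.46865565 -0.18914247  0.042     ] [ 0.51780551 -0.16426411  0.042     ] 26.8
now [ 0.46879404 -0.18838311  0.042     ] [ 0.51793686 -0.16388933  0.042     ] 26.5
```

```bash
python3 -m jog '[{"x":0,"y":0,"z":0,"rx":0,"ry":0,"rz":0.095,"grip":-1},{"x":0,"y":0,"z":0,"rx":0,"ry":0,"rz":0.095,"grip":-1},{"x":0,"y":0,"z":0,"rx":0,"ry":0,"rz":0.095,"grip":-1},{"x":0,"y":0,"z":0,"rx":0,"ry":0,"rz":0.095,"grip":-1},{"x":0,"y":0,"z":0,"rx":0,"ry":0,"rz":0.095,"grip":-1},{"x":0,"y":0,"z":0,"rx":0,"ry":0,"rz":0.095,"grip":-1},{"x":0,"y":0,"z":0,"rx":0,"ry":0,"rz":0.095,"grip":-1},{"x":0,"y":0,"z":0,"rx":0,"ry":0,"rz":0.095,"grip":-1},{"x":0,"y":0,"z":0,"rx":0,"ry":0,"rz":0.095,"grip":-1},{"x":0,"y":0,"z":0,"rx":0,"ry":0,"rz":0.095,"grip":-1},{"x":0,"y":0,"z":0,"rx":0,"ry":0,"rz":0,"grip":-1},{"x":0,"y":0,"z":0,"rx":0,"ry":0,"rz":0,"grip":-1}]'
python3 -c "from h import *;box()"
```

```text
t: 13.42
eef_pos: [0.5055, -0.2016, 0.0564]
eef_rot: [[0.308, 0.951, 0.001], [0.951, -0.308, -0.002], [-0.001, 0.002, -1.0]]
force: [-6.8, 0.2, 17.7]
grip_width: 0.0124
gripper_force: 53.4
t 13.425 u,l,z -0.2539 -0.4024 0.0564 yaw 72.05 F [-6.8  0.2 17.7] grip 0.0124
```

```bash
python3 -m jog '[{"x":0,"y":0,"z":-0.001,"rx":0,"ry":0,"rz":0,"grip":-1},{"x":0,"y":0,"z":-0.001,"rx":0,"ry":0,"rz":0,"grip":-1},{"x":0,"y":0,"z":0,"rx":0,"ry":0,"rz":0,"grip":-0.4},{"x":0,"y":0,"z":0,"rx":0,"ry":0,"rz":0,"grip":0},{"x":0,"y":0,"z":0,"rx":0,"ry":0,"rz":0,"grip":0.3},{"x":0,"y":0,"z":0,"rx":0,"ry":0,"rz":0,"grip":0.3},{"x":0,"y":0,"z":-0.02,"rx":0,"ry":0,"rz":0,"grip":0.3},{"x":0,"y":0,"z":-0.04,"rx":0,"ry":0,"rz":0,"grip":0.3},{"x":0,"y":0,"z":-0.04,"rx":0,"ry":0,"rz":0,"grip":0.3},{"x":0,"y":0,"z":-0.05,"rx":0,"ry":0,"rz":0,"grip":0.3},{"x":0,"y":0,"z":0,"rx":0,"ry":0,"rz":0,"grip":0.3},{"x":0,"y":0,"z":0,"rx":0,"ry":0,"rz":0,"grip":0.3}]'
python3 - <<'E'
from h import *
import json
p=camera_params("wrist");save("wrist","w3.png",s=1.5)
json.dump({k:np.array(v).tolist() for k,v in p.items()},open("w3.json","w"))
E
```

```text
t: 14.92
eef_pos: [0.5045, -0.2003, 0.2049]
eef_rot: [[0.308, 0.951, -0.0], [0.951, -0.308, 0.0], [0.0, -0.0, -1.0]]
force: [-0.2, 0.4, -0.5]
grip_width: 0.0555
gripper_force: 0.0
```

View pics/w3.png

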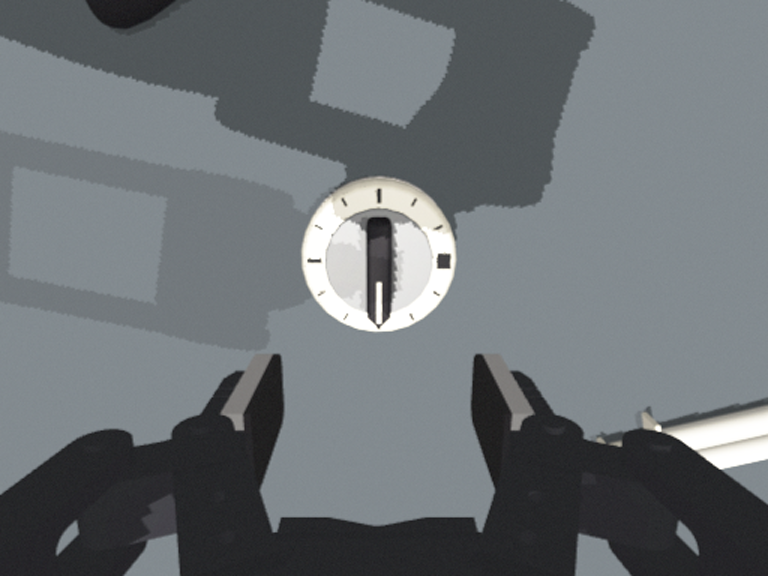

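Run:
```python
from h import *
import json
p=json.load(open("w3.json"));print(ray("wrist",444/1.5,261/1.5,.042,p))
save("scene","sc4.png",(250,90,400,210),5)
```

```text
[ 0.54313034 -0.21330144  0.042     ]
```

View pics/sc4.png

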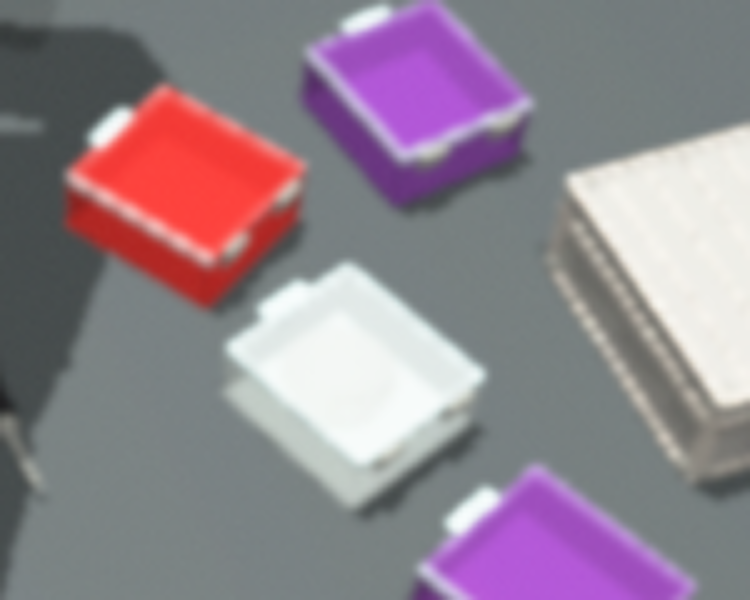

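The lid of the clear box lies flat and shut. The zero mark is within 1 mm of where it started, and the pointer stands on the 15-minute mark.

```bash
python3 -c "
from bench import *
print(sign_off())"
```

```text
the job is handed in; nothing more can be done
None
```

The job is handed in, with no verdict shown: the box's lid is shut, and the dial is at 15 minutes, turned under about 17 N of downward force, with the timer's zero mark within about 1 mm of its start.

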